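Sweep the pulled-off knob caps into the parts bay

TASK

Three big grey knob caps pulled off the monitor controller lie about on the desk. Using the fingers only as a broom, gently sweep all three along the desk into the three-sided aluminium parts bay, through its open side, until each cap is wholly inside, lying flat; do not lift, tip or squeeze the caps. Leave the battery, the brass ring and everything else on the desk where they are.

Things in the scene. Friction and masses are not known exactly. Their poses are not given: they have to be found in the camera images.
- bay: three-sided parts bay fixed to the desk, left of the caps: aluminium walls 6 mm thick, 30 mm high, no sill, no raised floor (a dark mat under 1 mm thick). Inside 170 mm wide (its x, -85 to 85 mm) and 130 mm deep (its y, from -65 mm at the open side to 65 mm at the back wall). Origin on the desk at the centre of that area; open side faces its own -y, roughly towards the caps; z up
- cap_a: grey ribbed plastic knob cap, round, 36 mm diameter at the skirt (about 33 mm above it; for contact take 36 mm all the way up), 20 mm tall, about 30 g, lying flat and loose on the desk with its pointer line up; origin at the centre of its underside, z up. The three caps are alike. It slides, and does not roll, when pushed from the side
- cap_b: grey ribbed plastic knob cap, round, 36 mm diameter at the skirt (about 33 mm above it; for contact take 36 mm all the way up), 20 mm tall, about 30 g, lying flat and loose on the desk with its pointer line up; origin at the centre of its underside, z up. The three caps are alike. It slides, and does not roll, when pushed from the side
- cap_c: grey ribbed plastic knob cap, round, 36 mm diameter at the skirt (about 33 mm above it; for contact take 36 mm all the way up), 20 mm tall, about 30 g, lying flat and loose on the desk with its pointer line up; origin at the centre of its underside, z up. The three caps are alike. It slides, and does not roll, when pushed from the side
- battery: block battery lying flat, 46 x 26 x 17 mm (x long, y, z) with low terminals at +x, loose among the caps, to be left alone; origin at the centre of its underside
- threadring: plain brass ring (microphone thread adapter), 29 mm outside, 16 mm hole, 22 mm tall, standing flat, loose among the caps, to be left alone; origin at the centre of its underside
- mouse: black computer mouse, 100 x 58 x 35 mm (x long), to the right of the caps, to be left alone; origin at the centre of its underside
- mug: small white coffee cup, 66 mm across, 55 mm tall, handle at its +y, beyond the work, to be left alone; origin at the centre of its underside
- tape: grey roll of tape lying flat, 90 mm across, 25 mm tall, beyond the work, to be left alone; origin at the centre of its underside
- driver: screwdriver 190 mm long lying along its x, to the left of the bay, to be left alone
- stick: black memory stick 54 x 18 x 9 mm with a steel plug at +x, at the near right, to be left alone; origin under the centre of its 40 mm long black body
Things that resemble listed ones, but are neither listed nor needed, are in the scene too. What is shaped like the cap_b but purple is not meant.

How it is judged:
By the outcome, as a careful person would: the job done as asked, in the order asked, and still so for the second after the job is handed in, with the robot touching nothing.
It also fails if it takes over 72 s, if anything falls off the work surface, if the arm or the gripper's body presses on something with over 40 N, if the wrist force passes 120 N, or if a joint passes its speed limit or range.

ROBOT

A 6-joint arm with a two-finger parallel gripper is mounted at the origin on the work surface. World frame = base frame: x ahead of the robot, y to its left, z up, the work surface at z = 0. Lengths are in m, angles in degrees, forces in N, time in s.
With the tool pointing down it reaches from about 0.4 to 0.925 m from the base axis. Payload 3.4 kg.
Tool frame: the origin (TCP) lies midway between the tips of the shut fingers; the grasp point (between the pads) lies 19 mm behind it (bot.tcp_to_grasp is the z of the grasp point in the tool frame, in m); z points along the fingers, y is the line along which they close (so a half turn about z gives the same grasp; the last joint's range is limited). The gripper opens to 85 mm and grips with 20 to 120 N. Pads are 22 mm wide; open, the fingers measure 114 mm over their backs; the gripper's body (76 mm by 85 mm) begins 54 mm behind the grasp point. The pads swing forward as they close: fully open they stand 13 mm farther back than shut.
Start: joints at [72.68, 17.578, 86.31, -0, 76.112, -4.211], TCP at [0.13, 0.56, 0.231] pointing down, gripper open.
Joint ranges: [-179.03, 179.03], [-60, 130.46], [8.19, 133.38], [-81.62, 261.62], [5.75, 156.47], [-153.77, 153.77]. Speed limits (degrees/s): [147.25, 147.25, 180, 180, 180, 180].

INTERFACE

Orientations are given as a 3x3 rotation matrix whose columns are the frame's x, y, z axes.
In Python, from workcell import bot, eyes gives the robot as it stands.
- The arm moves only by the tool arm_command, never from a script. Its argument "increments" is text: rows parted by semicolons, each of 4 numbers parted by spaces: the shift along the world's x, y, z in mm, then the turn about the world's z in rad. In form: dx dy dz spin; .... A call has 1 to 12 rows; each row shifts and turns the commanded pose from where the row before left it; what a row does not reach is not made up. A row lasts 1/10 s, in which the tool goes at most 50 mm and 8.59 degrees, less where a joint would pass 70% of its speed; a pose out of reach is approached as far as the arm can. A call with a gripper value outside its range is refused whole. "hand" is the opening, from 0 (shut) to 1 (fully open), set as the call begins (left out, the last holds). The fingers move at their own pace and stop on an object; the grip force is fixed at half the most. Time passes only in rows, so rows that do not move let the fingers close. It gives the time, the measured TCP pose, the force and the opening at its end, in the units of the state.
- bot.sense(): the state, without advancing time (a new reading comes with each control period).
- eyes.get_image(name): name is "side" or "top"; returns the picture (420x560x3 uint8, red, green, blue); there is no depth.
- eyes.calibration(name): a dict with "fx", "fy", "cx", "cy" (pixels), "k1" (the pictures are not rectified: a ray, as slopes to the right and down, at radius r is drawn at 1 + k1 r^2 times it, then the intrinsics apply), "xyz" and "orientation" of the camera in the world. Camera axes: x right, y down, z forward; pixel columns grow to the right and rows downward; lengths in m; the calibration is good to about 2 mm. A picture is of the moment at which its call begins. calibration takes no time and is no camera call.
- bot.finish_job(): hands the job in, once; it reports no verdict.
The state is a dict: "time": time; "joints": joint angles; "qd": joint speeds; "effort": joint torques, N m; "ee_pos": TCP position; "ee_rot": TCP orientation; "contact_force": force on the tool from outside, world axes, zero at the start; "moment": the same for the moment, N m; "width": opening from 0.0 (shut) to 1.0 (fully open).
Only numpy, scipy, OpenCV 4.12 (cv2) and the standard library are available. Lean on these libraries where they do the work, as an engineer would, in place of code of your own. Each camera call takes 0.05 s, during which the arm holds its last target. There are 200 camera calls.

## Working session

There is one attempt and no reset: what is moved stays moved. The work goes in short steps, Python scripts to look and compute and a tool call to move; the robot and the scene stay as the last step left them, time stands still between calls to the robot, and variables do not carry over. Pictures are saved under pics/ and viewed, on a budget of 10 in all, crops included, one or two more only if the job needs it, and the job is handed in when it is done.

Besides the shell and the picture viewer there is one more tool, called after "Call:" by a JSON object that holds its "api" and its "payload", one argument or row to a line. arm_command: Moves the arm, as the interface text tells. Its arguments: {"type":"object","properties":{"increments":{"type":"string"},"hand":{"type":"number"}},"required":["increments"]}

```bash
mkdir -p pics; cat > h.py <<'E'
import numpy as np,cv2
from workcell import bot,eyes
def ray(cal,u,v):
    a=np.array([(u-cal['cx'])/cal['fx'],(v-cal['cy'])/cal['fy']]);s=a.copy()
    for _ in range(20): s=a/(1+cal['k1']*(s@s))
    return np.array(cal['orientation'])@np.array([s[0],s[1],1.])
def pt(cal,u,v,z):
    d=ray(cal,u,v);o=np.array(cal['xyz']);return (o+d*(z-o[2])/d[2])
def proj(cal,p):
    q=np.array(cal['orientation']).T@(np.array(p)-cal['xyz']);s=q[:2]/q[2];s=s*(1+cal['k1']*(s@s))
    return s*[cal['fx'],cal['fy']]+[cal['cx'],cal['cy']]
E
python3 - <<'E'
from h import *
for n in('top','side'):
    cv2.imwrite(f'pics/{n}0.png',eyes.get_image(n)[:,:,::-1]);print(n,eyes.calibration(n))
E
```

```text
top {'fx': 378.98082500835466, 'fy': 378.98082500835466, 'cx': 285.3838846930469, 'cy': 211.21209230710338, 'k1': -0.007969400463081675, 'xyz': array([0.37104567, 0.02023604, 1.13223448]), 'orientation': array([[ 0.00650603, -0.98185742,  0.18950902],
       [-0.99995645, -0.00511998,  0.00780259],
       [-0.00669075, -0.18955153, -0.98184798]])}
side {'fx': 472.22130660692847, 'fy': 472.22130660692847, 'cx': 283.06119786281783, 'cy': 209.888098990617, 'k1': 0.035623170782838054, 'xyz': array([ 0.19530364, -0.95768573,  0.75330008]), 'orientation': array([[ 0.93640471, -0.18645465,  0.29728924],
       [-0.35081326, -0.5184684 ,  0.77982086],
       [ 0.00873385, -0.83452093, -0.55090701]])}
```

View pics/top0.png

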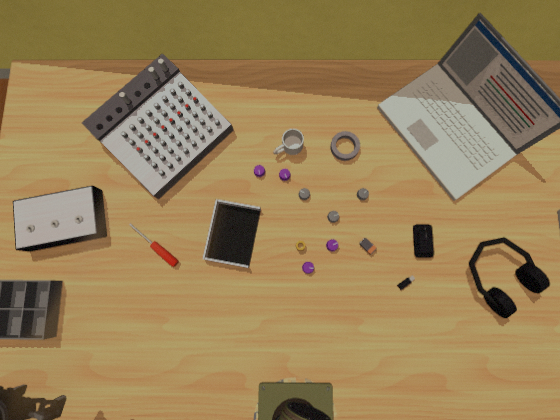

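View pics/side0.png

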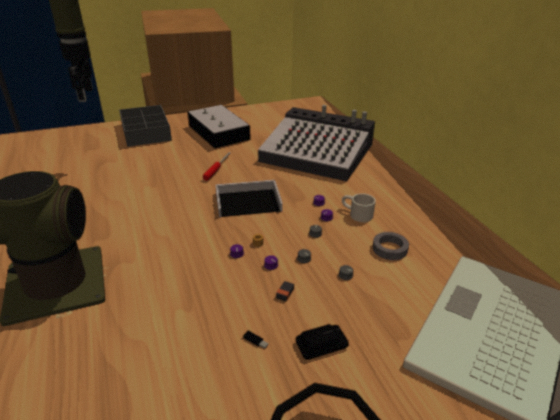

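The top view shows grey caps near (304,194), (333,216) and (363,194). The ring is at (300,246), the battery at (368,246) and the bay around (233,234). Purple caps are at (259,171), (285,174), (333,245) and (308,268).

```bash
python3 - <<'E'
from h import *
im=cv2.imread('pics/top0.png');cal=eyes.calibration('top')
c=cv2.resize(im[140:290,190:390],None,fx=4,fy=4,interpolation=cv2.INTER_CUBIC);cv2.imwrite('pics/crop0.png',c)
hsv=cv2.cvtColor(im,cv2.COLOR_BGR2HSV)
def blobs(m,lab,z):
    n,l,s,ce=cv2.connectedComponentsWithStats(m.astype(np.uint8))
    for i in range(1,n):
        x,y,w,h,a=s[i]
        if a>35 and 190<ce[i][0]<440 and 120<ce[i][1]<300: print(lab,ce[i].round(1),w,h,a,pt(cal,*ce[i],z).round(4)[:2])
H,S,V=[hsv[...,i].astype(int) for i in range(3)]
blobs((S<70),'grey',.02)
blobs((H>120)&(H<160)&(S>80),'purple',.012)
E
```

```text
grey [290.8 141.7] 30 25 508 [0.8052 0.0138]
grey [344.9 145.2] 29 29 401 [ 0.7945 -0.1535]
grey [303.8 193.5] 11 12 93 [ 0.6405 -0.026 ]
grey [362.4 193.7] 12 12 103 [ 0.6408 -0.2025]
grey [233.5 233.5] 57 69 1992 [0.5177 0.1822]
grey [332.9 216. ] 11 11 98 [ 0.5718 -0.1127]
grey [422.9 240. ] 20 32 401 [ 0.5016 -0.376 ]
grey [365.5 243.8] 13 11 84 [ 0.4895 -0.2068]
grey [405.9 281.9] 17 13 84 [ 0.38   -0.3196]
purple [258.9 170.5] 11 12 94 [0.7143 0.1115]
purple [284.2 174. ] 11 11 93 [0.7034 0.0335]
purple [331.5 245.1] 12 11 93 [ 0.4859 -0.1079]
purple [307.5 267.1] 12 11 96 [ 0.421  -0.0366]
```

View pics/crop0.png

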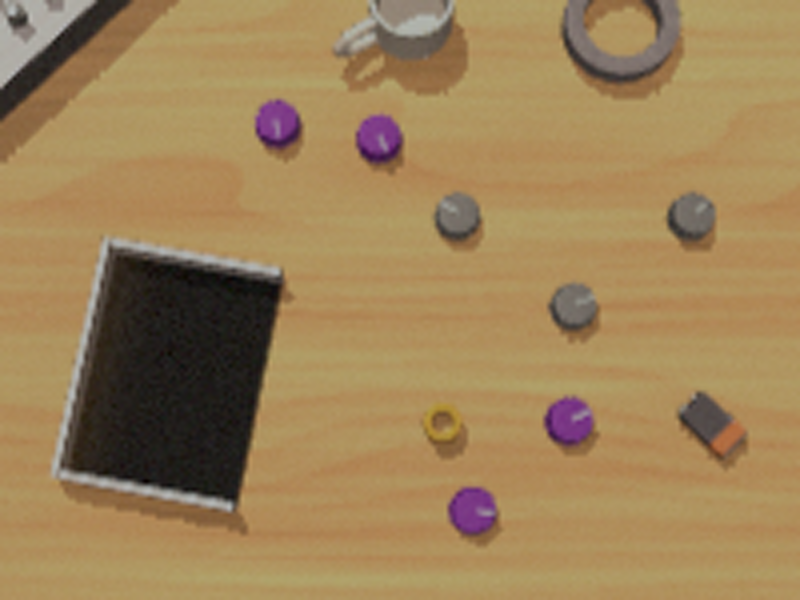

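```bash
python3 - <<'E'
from h import *
cal=eyes.calibration('top')
for n,u,v,z in [('bf',108,242,.03),('of',281,272,.03),('on',237,508,.03),('bn',58,473,.03),('ring',442,424,.012),('batt',712,424,.01),('mugbottom',412,40,.02),('mughandle',340,48,.03)]:
    print(n,pt(cal,190+u/4,140+v/4,z)[:2].round(4))
cs=eyes.calibration('side')
hsv=cv2.cvtColor(cv2.imread('pics/side0.png'),cv2.COLOR_BGR2HSV);H,S,V=[hsv[...,i].astype(int) for i in range(3)]
for lab,m in(('g',S<90),('p',(H>120)&(H<160)&(S>80)),('y',(H>18)&(H<32)&(S>190))):
    n,l,s,ce=cv2.connectedComponentsWithStats(m.astype(np.uint8))
    for i in range(1,n):
        if s[i][4]>30 and s[i][4]<600 and 200<ce[i][0]<400 and 180<ce[i][1]<320: print(lab,ce[i].round(1),s[i],pt(cs,*ce[i],.012)[:2].round(4))
s=bot.sense();print(s['time'],s['ee_pos'],s['ee_rot'],s['width'])
E
```

```text
bf [0.6153 0.2332]
of [0.5931 0.1037]
on [0.4195 0.1321]
bn [0.4437 0.2625]
ring [ 0.4827 -0.0163]
batt [ 0.484  -0.2161]
mugbottom [0.7782 0.0068]
mughandle [0.7679 0.0619]
g [360.9 206.7] [343 194  32  28 594] [0.8125 0.0312]
g [315.2 231. ] [310 226  11  11 106] [ 0.6402 -0.0331]
g [303.8 255.8] [298 250  12  13 128] [ 0.5712 -0.1196]
g [345.6 272.1] [339 266  14  14 144] [ 0.6411 -0.2101]
g [287.2 286.4] [281 282  12  10  72] [ 0.4929 -0.2088]
g [281.2 296.8] [277 294   9   6  32] [ 0.4682 -0.2357]
p [318.8 200.1] [314 196  10   9  80] [0.7128 0.1051]
p [326.5 214.8] [322 210  10  11  95] [0.7012 0.0267]
p [236.2 250.9] [231 245  12  13 120] [ 0.4189 -0.0436]
p [270.5 262.2] [265 256  12  13 136] [ 0.4852 -0.1149]
0.1 [0.13023675 0.55938723 0.23046094] [[-9.73950662e-01  2.26759279e-01 -5.80933584e-04]
 [ 2.26759972e-01  9.73948963e-01 -1.82540330e-03]
 [ 1.51872525e-04 -1.90958524e-03 -9.99998165e-01]] 1.002139890202165
```

Call:
{"api": "arm_command", "payload": {
  "increments": "27.5 -31.7 -4 -0.031;27.5 -31.7 -4 -0.031;27.5 -31.7 -4 -0.031;27.5 -31.7 -4 -0.031;27.5 -31.7 -4 -0.031;27.5 -31.7 -4 -0.031;27.5 -31.7 -4 -0.031;27.5 -31.7 -4 -0.031;27.5 -31.7 -4 -0.031;27.5 -31.7 -4 -0.031",
  "hand": 0.235
}}

```text
time: 1.1
ee_pos: [0.4061, 0.2414, 0.191]
ee_rot: [[-0.858, 0.514, -0.0], [0.514, 0.858, -0.0], [0.0, -0.0, -1.0]]
contact_force: [-0.5, 0.9, -0.5]
width: 0.235
```

Call:
{"api": "arm_command", "payload": {
  "increments": "27.5 -31.7 -4 -0.031;27.5 -31.7 -4 -0.031;27.5 -31.7 -4 -0.031;27.5 -31.7 -4 -0.031;27.5 -31.7 -4 -0.031;27.5 -31.7 -4 -0.031;27.5 -31.7 -4 -0.031;27.5 -31.7 -4 -0.031;27.5 -31.7 -4 -0.031;27.5 -31.7 -4 -0.031;0 0 0 0;0 0 0 0"
}}

```text
time: 2.3
ee_pos: [0.6801, -0.0747, 0.15]
ee_rot: [[-0.66, 0.752, -0.002], [0.752, 0.66, 0.001], [0.002, -0.001, -1.0]]
contact_force: [1.2, -0.1, -0.6]
width: 0.234
```

Call:
{"api": "arm_command", "payload": {
  "increments": "0 0 -35 0;0 0 -35 0;0 0 -35 0;0 0 -20 0;0 0 -12 0;0 0 -7 0;0 0 0 0;0 0 0 0"
}}

```text
time: 3.1
ee_pos: [0.6812, -0.0738, 0.0085]
ee_rot: [[-0.661, 0.75, 0.002], [0.75, 0.661, -0.0], [-0.001, 0.001, -1.0]]
contact_force: [0.0, 0.5, 0.5]
width: 0.236
```

```bash
python3 - <<'E'
from h import *
a=eyes.get_image('side')[180:320,220:420,::-1];cv2.imwrite('pics/s1.png',cv2.resize(a,None,fx=4,fy=4,interpolation=cv2.INTER_CUBIC))
E
```

```text
(no output)
```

View pics/s1.png

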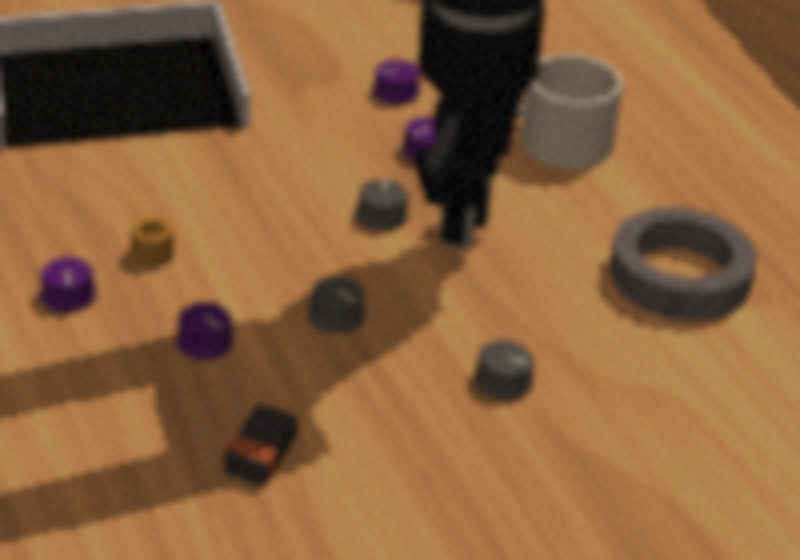

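```bash
python3 - <<'E'
from h import *
t0=np.radians(131.4);R=60;n=7;t1=np.radians(79.9)
th=np.linspace(t0,t1,n+1)
h=np.c_[np.cos(th),np.sin(th)]
# clockwise arc: center to right of heading
r=np.c_[np.sin(th),-np.cos(th)]
P=-R*r-26*h
print(np.diff(P,axis=0).round(1), (t1-t0)/n, 8*h[-1])
E
```

```text
[[-7.3  4. ]
 [-6.8  5. ]
 [-6.1  5.8]
 [-5.3  6.5]
 [-4.4  7.1]
 [-3.5  7.6]
 [-2.5  8. ]] -0.1284063663967257 [1.40293381 7.87602544]
```

Call:
{"api": "arm_command", "payload": {
  "increments": "-2.7 3 -3 0;-4 4.5 0 0;-5.3 6 0 0;-5.3 6 0 0;-5.3 6 0 0;-5.3 6 0 0;-5.3 6 0 0;-5.3 6 0 0;-5.3 6 0 0;-5.3 6 0 0"
}}

```text
time: 4.15
ee_pos: [0.6309, -0.018, 0.0043]
ee_rot: [[-0.661, 0.75, 0.0], [0.75, 0.661, -0.0], [-0.0, 0.0, -1.0]]
contact_force: [-0.3, 0.2, -0.3]
width: 0.236
```

Call:
{"api": "arm_command", "payload": {
  "increments": "-5.3 6 0 0;-5.3 6 0 0;-5.3 6 0 0;-5.3 6 0 0;-5.3 6 0 0;-5.3 6 0 0;-5.3 6 0 0;-5.3 6 0 0;-3.2 3.6 0 0"
}}

```text
time: 5.05
ee_pos: [0.585, 0.0338, 0.0043]
ee_rot: [[-0.661, 0.75, -0.001], [0.75, 0.661, 0.0], [0.0, -0.0, -1.0]]
contact_force: [0.3, 0.3, -0.3]
width: 0.233
```

```bash
python3 - <<'E'
from h import *
a=eyes.get_image('side')[160:300,200:400,::-1];b=eyes.get_image('top')[140:280,190:390,::-1];cv2.imwrite('pics/s2.png',cv2.resize(np.hstack([a,b]),None,fx=2,fy=2,interpolation=cv2.INTER_CUBIC))
print(bot.sense()['ee_pos'])
E
```

```text
[0.58489509 0.03374721 0.0042563 ]
```

View pics/s2.png

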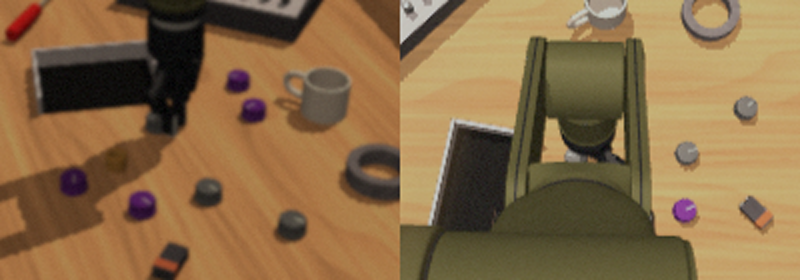

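The cap is cradled ahead of the fingers, at about (155,122) in the left half, and everything else is undisturbed. Next come the arc and the push into the bay.

Call:
{"api": "arm_command", "payload": {
  "increments": "-7.3 4 0 -0.128;-6.8 5 0 -0.128;-6.1 5.8 0 -0.128;-5.3 6.5 0 -0.128;-4.4 7.1 0 -0.128;-3.5 7.6 0 -0.128;-2.5 8 0 -0.128;1.4 7.9 0 0;1.4 7.9 0 0;1.4 7.9 0 0"
}}

```text
time: 6.15
ee_pos: [0.5547, 0.1013, 0.0043]
ee_rot: [[0.171, 0.985, 0.001], [0.985, -0.171, 0.0], [0.0, 0.001, -1.0]]
contact_force: [0.4, -0.6, -0.4]
width: 0.23
```

```bash
python3 - <<'E'
from h import *
a=eyes.get_image('side')[160:300,200:400,::-1];cv2.imwrite('pics/s3.png',cv2.resize(a,None,fx=4,fy=4,interpolation=cv2.INTER_CUBIC))
E
```

```text
(no output)
```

View pics/s3.png

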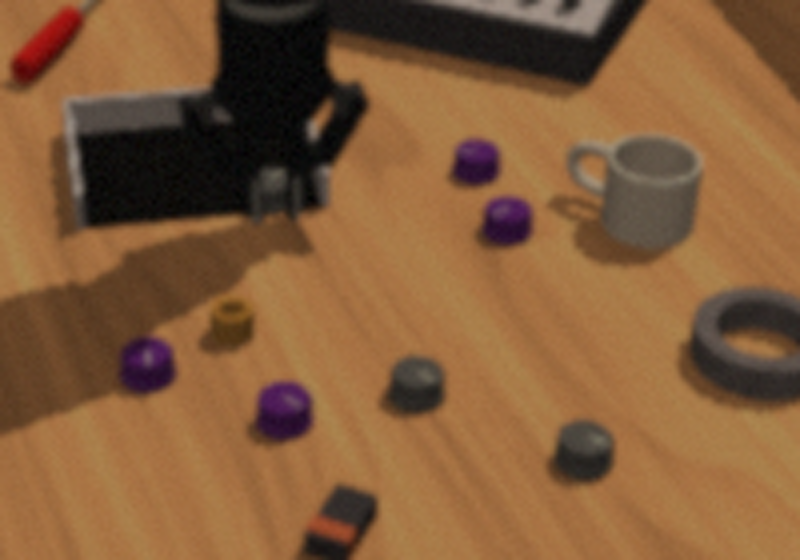

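Call:
{"api": "arm_command", "payload": {
  "increments": "1.4 7.9 0 0;1.4 7.9 0 0;1.4 7.9 0 0;1.4 7.9 0 0;1.4 7.9 0 0;1.4 7.9 0 0;1.4 7.9 0 0;1.4 7.9 0 0;1.4 7.9 0 0;1.4 7.9 0 0;0.8 4 0 0;0.4 2 0 0"
}}

```text
time: 7.4
ee_pos: [0.5694, 0.1864, 0.0043]
ee_rot: [[0.173, 0.985, 0.0], [0.985, -0.173, -0.0], [0.0, 0.0, -1.0]]
contact_force: [0.2, -0.8, -0.9]
width: 0.23
```

Call:
{"api": "arm_command", "payload": {
  "increments": "0 0 0 0;-1.4 -7.9 0 0;-3.5 -19.7 0 0;-3.5 -19.7 20 0;0 0 35 0;0 0 35 0;0 0 0 0"
}}

```text
time: 8.1
ee_pos: [0.5643, 0.1379, 0.0991]
ee_rot: [[0.174, 0.985, 0.009], [0.985, -0.174, 0.001], [0.003, 0.009, -1.0]]
contact_force: [0.7, 0.4, 0.2]
width: 0.239
```

Call:
{"api": "arm_command", "payload": {
  "increments": "1.5 -30.1 0 0.0316;1.5 -30.1 0 0.0316;1.5 -30.1 0 0.0316;1.5 -30.1 0 0.0316;1.5 -30.1 0 0.0316;1.5 -30.1 0 0.0316;1.5 -30.1 0 0.0316;1.5 -30.1 0 0.0316;1.5 -30.1 0 0.0316;1.5 -30.1 0 0.0316;0 0 0 0;0 0 0 0"
}}

```text
time: 9.3
ee_pos: [0.5747, -0.1632, 0.0934]
ee_rot: [[-0.139, 0.99, -0.002], [0.99, 0.139, 0.001], [0.001, -0.002, -1.0]]
contact_force: [-0.4, -0.2, -0.2]
width: 0.231
```

Call:
{"api": "arm_command", "payload": {
  "increments": "0 0 -30 0;0 0 -30 0;0 0 -20 0;0 0 -10 0;0 0 -4 0;0 0 0 0;0 0 0 0"
}}

```text
time: 10.0
ee_pos: [0.5764, -0.162, 0.001]
ee_rot: [[-0.142, 0.99, 0.001], [0.99, 0.142, -0.0], [-0.0, 0.001, -1.0]]
contact_force: [0.4, 0.3, -0.4]
width: 0.234
```

```bash
python3 - <<'E'
from h import *
a=eyes.get_image('side')[160:300,200:400,::-1];cv2.imwrite('pics/s4.png',cv2.resize(a,None,fx=4,fy=4,interpolation=cv2.INTER_CUBIC))
E
```

```text
(no output)
```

View pics/s4.png

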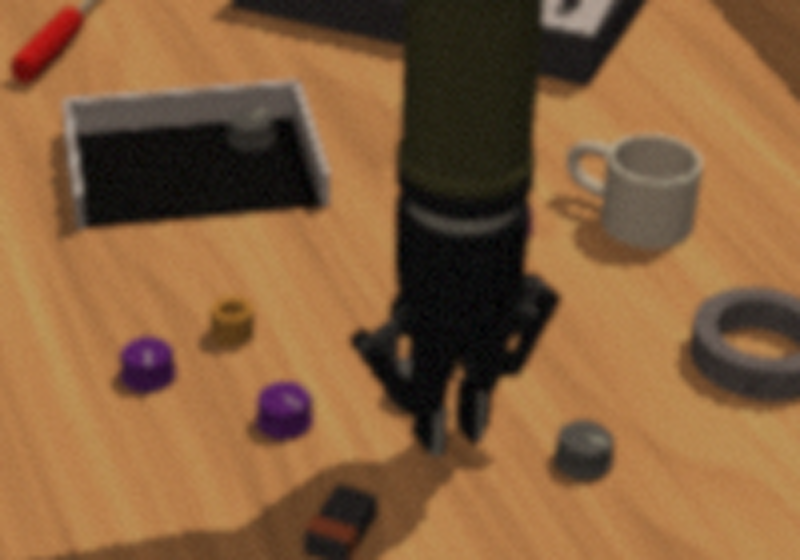

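Call:
{"api": "arm_command", "payload": {
  "increments": "1.5 2 4 0;-0.8 6 0 0;-1.1 7.9 0 0;-1.1 7.9 0 0;-1.1 7.9 0 0;-1.1 7.9 0 0;-1.3 9 0 0;-1.3 9 0 0;-1.3 9 0 0;-1.3 9 0 0;-1.3 9 0 0;-1.3 9 0 0"
}}

```text
time: 11.25
ee_pos: [0.5642, -0.0681, 0.0043]
ee_rot: [[-0.142, 0.99, -0.0], [0.99, 0.142, 0.0], [0.0, -0.0, -1.0]]
contact_force: [-0.4, -0.1, 0.7]
width: 0.235
```

Call:
{"api": "arm_command", "payload": {
  "increments": "-1.3 9 0 0;-1.3 9 0 0;-1.3 9 0 0;-1.3 9 0 0;-1.3 9 0 0;-1.3 9 0 0;-1.3 9 0 0;-1.3 9 0 0;-1.3 9 0 0"
}}

```text
time: 12.15
ee_pos: [0.5525, 0.0129, 0.0043]
ee_rot: [[-0.142, 0.99, 0.0], [0.99, 0.142, 0.0], [0.0, 0.0, -1.0]]
contact_force: [0.6, -0.4, 0.4]
width: 0.236
```

```bash
python3 - <<'E'
from h import *
a=eyes.get_image('side')[160:300,200:400,::-1];cv2.imwrite('pics/s5.png',cv2.resize(a,None,fx=4,fy=4,interpolation=cv2.INTER_CUBIC))
E
```

```text
(no output)
```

View pics/s5.png

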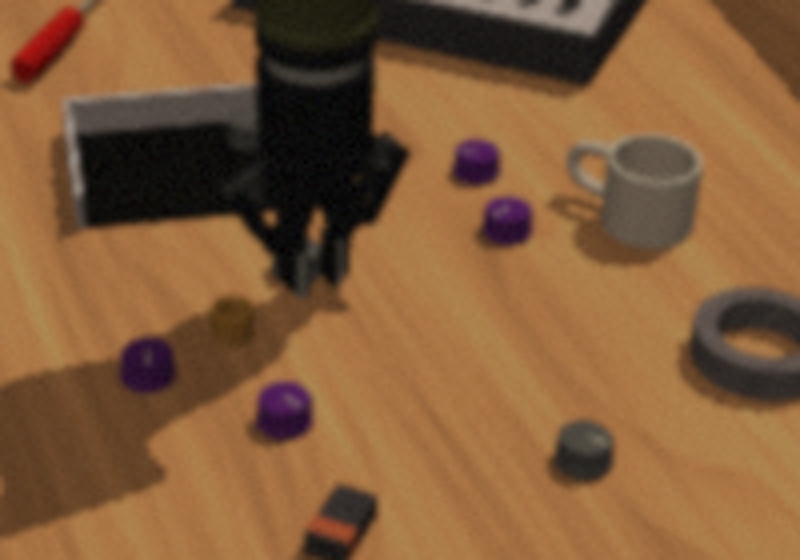

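Cap B sits between the fingers at about (315,260) and is still tracking. Continuing.

Call:
{"api": "arm_command", "payload": {
  "increments": "-1.2 9 0 0;-1.2 9 0 0;-1.2 9 0 0;-1.2 9 0 0;-1.2 9 0 0;-1.2 9 0 0;-1.2 9 0 0;-1.2 9 0 0;-1.2 9 0 0;-1.2 9 0 0;-1.2 9 0 0"
}}

```text
time: 13.3
ee_pos: [0.5393, 0.1119, 0.0043]
ee_rot: [[-0.142, 0.99, 0.0], [0.99, 0.142, -0.0], [-0.0, 0.0, -1.0]]
contact_force: [1.1, -0.5, 0.1]
width: 0.237
```

Call:
{"api": "arm_command", "payload": {
  "increments": "-1.2 9 0 0;-1.2 9 0 0;-1.2 9 0 0;-1.2 9 0 0;-1.2 9 0 0;-1.2 9 0 0;-0.8 6 0 0;-0.4 3 0 0;0 0 0 0"
}}

```text
time: 14.2
ee_pos: [0.531, 0.1746, 0.0043]
ee_rot: [[-0.142, 0.99, 0.0], [0.99, 0.142, 0.0], [-0.0, 0.0, -1.0]]
contact_force: [0.1, -0.3, -0.2]
width: 0.237
```

Call:
{"api": "arm_command", "payload": {
  "increments": "1.1 -7.9 0 0;3 -20 0 0;3 -20 20 0;0 0 35 0;0 0 35 0;0 0 0 0;0 0 0 0"
}}

```text
time: 14.9
ee_pos: [0.5388, 0.1254, 0.0952]
ee_rot: [[-0.141, 0.99, 0.002], [0.99, 0.141, 0.0], [-0.0, 0.002, -1.0]]
contact_force: [-0.3, 0.1, -0.2]
width: 0.234
```

Call:
{"api": "arm_command", "payload": {
  "increments": "11.3 -34.3 0 0.0257;11.3 -34.3 0 0.0257;11.3 -34.3 0 0.0257;11.3 -34.3 0 0.0257;11.3 -34.3 0 0.0257;11.3 -34.3 0 0.0257;11.3 -34.3 0 0.0257;11.3 -34.3 0 0.0257;11.3 -34.3 0 0.0257;11.3 -34.3 0 0.0257;11.3 -34.3 0 0.0257;0 0 0 0"
}}

```text
time: 16.1
ee_pos: [0.6628, -0.2564, 0.0918]
ee_rot: [[-0.409, 0.913, -0.001], [0.913, 0.409, -0.002], [-0.001, -0.001, -1.0]]
contact_force: [0.4, -0.3, -0.4]
width: 0.239
```

Call:
{"api": "arm_command", "payload": {
  "increments": "0 0 0 0;0 0 -30 0;0 0 -30 0;0 0 -20 0;0 0 -10 0;0 0 0 0;0 0 0 0"
}}

```text
time: 16.8
ee_pos: [0.6625, -0.2504, 0.0046]
ee_rot: [[-0.413, 0.911, -0.0], [0.911, 0.413, 0.0], [0.0, 0.0, -1.0]]
contact_force: [0.7, 0.7, -0.4]
width: 0.234
```

```bash
python3 - <<'E'
from h import *
a=eyes.get_image('side')[160:300,200:400,::-1];cv2.imwrite('pics/s6.png',cv2.resize(a,None,fx=4,fy=4,interpolation=cv2.INTER_CUBIC))
E
```

```text
(no output)
```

View pics/s6.png

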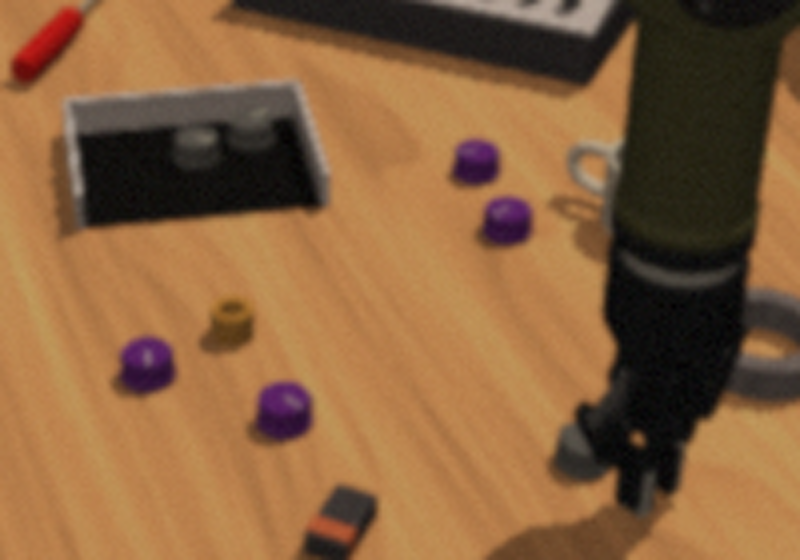

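Call:
{"api": "arm_command", "payload": {
  "increments": "-2 4.5 0 0;-3.3 7.3 0 0;-3.3 7.3 0 0;-3.3 7.3 0 0;-3.3 7.3 0 0;-3.7 8.2 0 0;-4.1 9.1 0 0;-4.1 9.1 0 0;-4.1 9.1 0 0;-4.1 9.1 0 0;-4.1 9.1 0 0;-4.1 9.1 0 0"
}}

```text
time: 18.05
ee_pos: [0.6186, -0.1538, 0.0043]
ee_rot: [[-0.412, 0.911, -0.0], [0.911, 0.412, 0.0], [0.0, -0.0, -1.0]]
contact_force: [1.1, -0.4, -0.3]
width: 0.235
```

Call:
{"api": "arm_command", "payload": {
  "increments": "-4.1 9.1 0 0;-4.1 9.1 0 0;-4.1 9.1 0 0;-4.1 9.1 0 0;-4.1 9.1 0 0;-4.1 9.1 0 0;-4.1 9.1 0 0;-4.1 9.1 0 0;-4.1 9.1 0 0;-4.1 9.1 0 0"
}}

```text
time: 19.05
ee_pos: [0.5776, -0.0628, 0.0043]
ee_rot: [[-0.412, 0.911, 0.0], [0.911, 0.412, 0.0], [-0.0, 0.0, -1.0]]
contact_force: [0.2, -0.9, 0.4]
width: 0.234
```

```bash
python3 - <<'E'
from h import *
a=eyes.get_image('side')[160:300,200:400,::-1];cv2.imwrite('pics/s7.png',cv2.resize(a,None,fx=4,fy=4,interpolation=cv2.INTER_CUBIC))
E
```

```text
(no output)
```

View pics/s7.png

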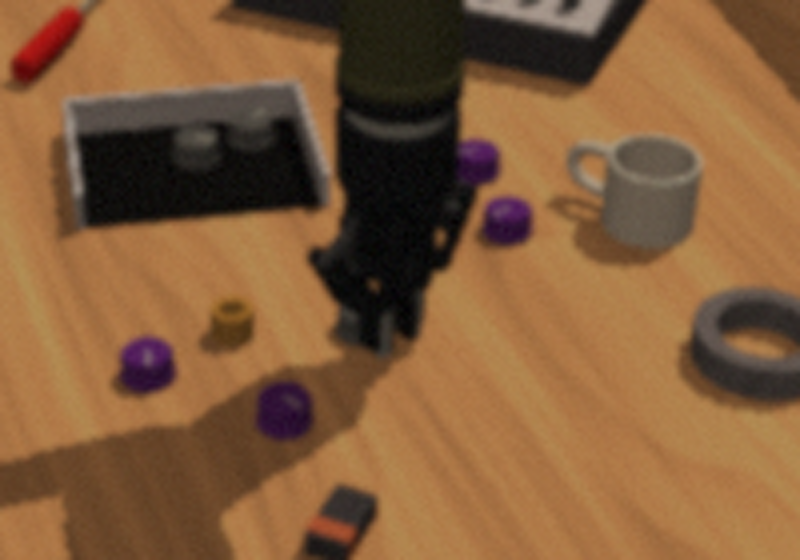

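Cap C is cradled at about (350,330). A and B lie flat in the bay, at (252,130) and (197,147). Continuing.

Call:
{"api": "arm_command", "payload": {
  "increments": "-4.1 9.1 0 0;-4.1 9.1 0 0;-4.1 9.1 0 0;-4.1 9.1 0 0;-4.1 9.1 0 0;-4.1 9.1 0 0;-4.1 9.1 0 0;-4.1 9.1 0 0;-4.1 9.1 0 0;-4.1 9.1 0 0;-4.1 9.1 0 0;-4.1 9.1 0 0"
}}

```text
time: 20.3
ee_pos: [0.5284, 0.0464, 0.0043]
ee_rot: [[-0.412, 0.911, 0.0], [0.911, 0.412, 0.0], [-0.0, 0.0, -1.0]]
contact_force: [0.5, 0.2, 0.2]
width: 0.238
```

Call:
{"api": "arm_command", "payload": {
  "increments": "-4.1 9.1 0 0;-4.1 9.1 0 0;-4.1 9.1 0 0;-4.1 9.1 0 0;-4.1 9.1 0 0;-4.1 9.1 0 0;-4.1 9.1 0 0;-4.1 9.1 0 0;-4.1 9.1 0 0;-4.1 9.1 0 0;-2 4.5 0 0;-1.2 2.6 0 0"
}}

```text
time: 21.5
ee_pos: [0.4843, 0.1443, 0.0043]
ee_rot: [[-0.413, 0.911, -0.0], [0.911, 0.413, -0.0], [-0.0, -0.0, -1.0]]
contact_force: [-0.1, 0.6, -0.3]
width: 0.233
```

Call:
{"api": "arm_command", "payload": {
  "increments": "0 0 0 0;3.3 -7.3 0 0;8 -18 0 0;8 -18 20 0;0 0 35 0;0 0 35 0;15 -40 0 0;15 -40 0 0;15 -40 0 0;15 -40 0 0;0 0 0 0;0 0 0 0"
}}

```text
time: 22.7
ee_pos: [0.5639, -0.0614, 0.0941]
ee_rot: [[-0.409, 0.913, -0.0], [0.913, 0.409, 0.0], [0.0, -0.0, -1.0]]
contact_force: [0.5, 0.1, -0.8]
width: 0.236
```

```bash
python3 - <<'E'
from h import *
im=eyes.get_image('side')[:,:,::-1];cs=eyes.calibration('side')
cv2.imwrite('pics/s8.png',cv2.resize(im[160:320,200:400],None,fx=3.7,fy=3.7,interpolation=cv2.INTER_CUBIC))
E
```

```text
(no output)
```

View pics/s8.png

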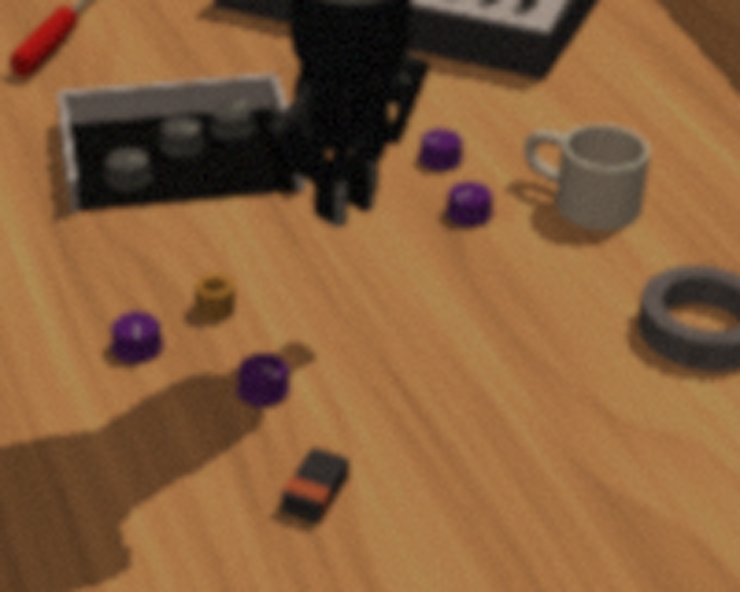

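All three caps lie flat in the bay, at (127,168), (182,135) and (234,117), and the bystanders look unmoved. I'll check that numerically, then hand in.

```bash
python3 - <<'E'
from h import *
cs=eyes.calibration('side');a=cv2.imread('pics/side0.png');b=eyes.get_image('side')[:,:,::-1]
def f(im):
    h=cv2.cvtColor(np.ascontiguousarray(im),cv2.COLOR_BGR2HSV);H,S=h[...,0].astype(int),h[...,1]
    n,l,s,c=cv2.connectedComponentsWithStats(((H>120)&(H<160)&(S>80)).astype(np.uint8));return [x.round(1).tolist() for x,t in zip(c[1:],s[1:]) if t[4]>50]
print(f(a),f(b))
d=cv2.absdiff(a,np.ascontiguousarray(b)).max(2)
print('ring',d[232:250,248:268].mean(),'batt',d[280:302,274:298].mean(),'bg',d[300:320,180:200].mean())
for u,v in((127,168),(182,135),(234,117)):
    p=pt(cs,200+u/3.7,160+v/3.7,.012)[:2]-[.5175,.180];print('cap in bay mm',(1000*np.array([p@[.984,-.176],p@[.176,.984]])).round())
print(bot.finish_job())
E
```

```text
[[318.8, 200.1], [326.5, 214.8], [236.2, 250.9], [270.5, 262.2]] [[318.7, 200.1], [326.5, 214.8], [236.2, 250.8], [270.6, 262.5]]
ring 10.852777777777778 batt 9.534090909090908 bg 35.2575
cap in bay mm [-42. -27.]
cap in bay mm [ 6. 15.]
cap in bay mm [51. 35.]
the job is handed in; nothing more can be done
None
```

I swept all three grey caps into the parts bay, one at a time, with the fingers slightly open as a cradle about 4 mm above the desk. The job is handed in at about 23 s of the 72 s allowed.

- **Caps:** the last side picture shows all three lying flat inside the bay. In bay coordinates they are at about (-42, -27), (6, 15) and (51, 35) mm. The nearest, 18 mm in radius, is still about 16 mm clear of any wall and 20 mm inside the open side.
- **Accuracy:** positions measured from the side camera run about 6–7 mm short in y, roughly the bay's depth. The caps probably sit slightly deeper than those numbers say.
- **Other objects:** the purple caps moved 0.3 px or less between the first and last side pictures. The ring and battery look unmoved in the last picture. The picture-difference check on them was of little use, because the arm's shadow changed the lighting. I did not measure the others; the arm stayed clear of them.
- **Forces:** readings stayed around 1 N throughout, and the gripper ended clear of everything.

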